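# Seat and latch the retaining plate of a tube mixer

### The arm

A 6-joint arm with a two-finger parallel gripper is mounted at the origin on a cart in front of the work surface, level with it; the furniture and walls round the work are solid. World frame = base frame: x ahead of the robot, y to its left, z up, the work surface at z = 0. Lengths are in m, angles in rad, forces in N, time in s.
With the tool pointing down it reaches from about 0.3 to 0.875 m from the base axis. Payload 6.4 kg.
Tool frame: the origin (TCP) lies midway between the tips of the shut fingers; the grasp point (between the pads) lies 19 mm behind it; z points along the fingers, y is the line along which they close (so a half turn about z gives the same grasp; the last joint's range is limited). The gripper opens to 85 mm and grips with 20 to 120 N. Pads are 22 mm wide; open, the fingers measure 114 mm over their backs; the gripper's body (76 mm by 85 mm) begins 54 mm behind the grasp point. The pads swing forward as they close: fully open they stand 13 mm farther back than shut.
Start: joints at [-1.321, 0.181, 1.607, -0, 1.354, -0.206], TCP at [0.253, -0.516, 0.197] pointing down, gripper open.
Joint ranges: [-2.99, 2.99], [-0.89, 2.07], [0.3, 2.58], [-1.14, 4.28], [0, 2.63], [-3.12, 3.12]. Speed limits (rad/s): [2.57, 2.57, 3.01, 3.14, 3.14, 3.14].

### API

Orientations are given as a unit quaternion [w, x, y, z].
In Python, from bench import ctrl gives the robot as it stands.
- The arm moves only by the tool drive_tool, never from a script. Its argument "plan" is a list that holds one entry, the list of rows, each a list of 4 numbers: the shift along the tool's x, y, z scaled (see below), then the turn about the tool's z scaled (see below). In form: [[[x, y, z, roll], ...]]. A call has 1 to 12 rows; each row is the pose to reach, as a shift and turn from the pose commanded when the call began, along the tool's axes at that moment, turning the shorter way round; what a row does not reach only later rows make up. The controller multiplies each number of a shift by 400 mm and each number of a turn by 180 degrees. A row lasts 1/12 s, in which the tool goes at most 41.7 mm and 7.16 degrees, less where a joint would pass 70% of its speed; a pose out of reach is approached as far as the arm can. A call with a number of a shift or a turn outside -1 to 1 is refused whole. A call with a gripper value outside its range is refused whole. "jaw" is the closure, from 0 (fully open) to 1 (shut), set as the call begins (left out, the last holds). The fingers move at their own pace and stop on an object; the grip force is fixed at half the most. Time passes only in rows, so rows that repeat a pose let the fingers close. It gives the time, the measured TCP pose, the force, the opening and the grip force at its end, in the units of the state.
- ctrl.get_obs(): the state, without advancing time (a new reading comes with each control period).
- ctrl.camera(name): name is "scene" or "top" or "wrist"; returns (picture, depth): 400x640x3 uint8, red, green, blue; 400x640 float32, m along the optical axis (not along the pixel's ray), 0 where there is no reading.
- ctrl.camera_info(name): a dict with "camera_matrix" (3x3 intrinsics, pixels), "D" ([k1, k2, p1, p2, k3] as OpenCV has them; the pictures are not rectified), "R" (3x3) and "t" (3): a world point X has camera coordinates R X + t; the wrist camera has in their place "T_tool_cam" (4x4, takes a point from camera to tool coordinates, whose origin is the TCP and whose axes are the flange's). Camera axes: x right, y down, z forward; pixel columns grow to the right and rows downward; lengths in m; the calibration is good to about 2 mm. A picture is of the moment at which its call begins: read the wrist's pose just before it. camera_info takes no time and is no camera call.
- ctrl.hand_in(): hands the job in; it is judged then, once.
The state is a dict: "time_s": time; "q": joint angles; "dq": joint speeds; "joint_efforts": joint torques, N m; "eef_pos": TCP position; "eef_rot": TCP orientation; "wrist_force": force on the tool from outside, world axes, zero at the start; "torque": the same for the moment, N m; "opening": opening from 0.0 (shut) to 1.0 (fully open); "grasp_force": force on a finger pad.
Only numpy, scipy, OpenCV 4.12 (cv2) and the standard library are available. Lean on these libraries where they do the work, as an engineer would, in place of code of your own. Each camera call takes 0.05 s, during which the arm holds its last target. There are 200 camera calls.

### The job

Make the tube mixer ready to run: turn the round retaining plate on its hub, without taking it off the hub, until it drops fully home over the four studs of the mixer head, then swing both turn latches all the way in over the plate's rim, up to their stops. Do not disturb the tip box, timer and stock bottle that stand round the mixer.

Things in the scene. Friction and masses are not known exactly. Their poses are not given: they have to be found in the camera images.
- mixer: bench tube mixer, fixed: white rounded base 140 x 170 x 100 mm with a round flat aluminium head on top, diameter 212 mm, head's face 125 mm above the worktop. Origin on the worktop under the head's centre; z up; -x is its front with the dark display. Four thin rubber pads on the head carry the plate when it is home.
- hub (a point): foot of the fixed steel hub in the centre of the head, on the head's face, 125 mm above the worktop; the hub is 28 mm in diameter, its top 158 mm above the worktop. To the right of the mixer, behind, stands the big centrifuge, 367 mm high (all that is further than 0.57 m ahead of the robot and less than 0.20 m to its left): keep the hand clear of it
- stud (a point): tip of one of four fixed steel studs, diameter 9 mm with tapered tips 135 mm above the worktop, on a circle of radius 48 mm round the hub at 45, 135, 225 and 315 degrees from the mixer's x axis (this one at 45)
- retainer: loose round aluminium retaining plate, diameter 144, 8 mm thick, 0.3 to 0.55 kg, its 30 mm bore on the hub. Origin: centre of its underside, z up. Starts lying on the stud tips (underside 135 mm above the worktop), holes out of line. Home 8 mm lower (127 mm). Drops by its weight within about 2 degrees of line: its x axis parallel or square to the mixer's, any of the four ways.
- plate_hole (a point): upper rim of one of the plate's four stud holes, diameter 13 mm, on a circle of radius 48 mm at 45, 135, 225 and 315 degrees from the plate's x axis (this one at 45); the small holes nearer the bore only show the tubes
- plate_knob0 (a point): centre of the top of the plate's knob on its +x side: one of two fixed upright black knobs, diameter 16, 26 mm high above the plate, 42 mm from the centre. The plate turns easily (1 to 5 N at a knob); once it has dropped the studs stop it hard. While it lies high it blocks the latches
- plate_knob1 (a point): centre of the top of the plate's other black knob, on its -x side, 42 mm from the centre
- latch_back (a joint): angle of the back left turn latch, rad: 0 = closed on its stop, nose pointing at the hub, over the plate's rim; grows as it opens, turning clockwise seen from above, to 1.75. Pivot 92 mm from the hub, at 45 degrees from the mixer's x axis. Turns with slight friction (about 2 N at its knob) and stays where it is left.
- latch_front (a joint): angle of the front right turn latch, rad: 0 = closed on its stop, nose pointing at the hub, over the plate's rim; grows as it opens, turning clockwise seen from above, to 1.75. Pivot 92 mm from the hub, at 225 degrees from the mixer's x axis. Friction as the other.
- latch_back_knob (a point): centre of the top of the back left latch's upright thumb knob, diameter 12 mm, 22 mm high, standing on the latch bar 28 mm from its pivot; top 163.5 mm above the worktop
- latch_front_knob (a point): centre of the top of the front right latch's thumb knob, like the other
- latch_back_hinge (a point): top of the back left latch's pivot screw, 144.5 mm above the worktop, axis vertical. The latch is a flat steel bar 16 mm wide reaching 36 mm from the pivot, underside 136.5 mm and upper face 141.5 mm above the worktop
- latch_front_hinge (a point): top of the front right latch's pivot screw, 144.5 mm above the worktop, axis vertical; bar like the other
- tip_box: bystander: box of pipette tips with a clear lid, 90 x 122 x 68 mm, right of the mixer; origin at the centre of its underside
- timer: bystander: small white bench timer, 58 x 70 x 20 mm, right of the tip box; origin at the centre of its underside
- stock_bottle: bystander: plastic screw-cap bottle, diameter 60 mm, 128 mm high, behind the mixer to the left; origin at the centre of its underside

How it is judged:
By the outcome, as a careful person would: the job done as asked, in the order asked, and still so for the second after the job is handed in, with the robot touching nothing.
It also fails if it takes over 64 s, if anything falls off the work surface, if the arm or the gripper's body presses on something with over 40 N, if the wrist force passes 120 N, or if a joint passes its speed limit or range.

## Working session

There is one attempt and no reset: what is moved stays moved. The work goes in short steps, Python scripts to look and compute and a tool call to move; the robot and the scene stay as the last step left them, time stands still between calls to the robot, and variables do not carry over. Pictures are saved under pics/ and viewed, at most 10 in all, crops included, and the job is handed in when it is done.

Besides the shell and the picture viewer there is one more tool, called after ">>>" as name(argument=value, ...), one argument or row to a line, values as JSON. drive_tool: Moves the arm, as the interface text tells. Its arguments: {"type":"object","properties":{"plan":{"type":"array"},"jaw":{"type":"number"}},"required":["plan"]}

```bash
mkdir -p pics; ls; cat > h.py <<'E'
import numpy as np, cv2
from bench import ctrl
def snap(n,f):
    p,d=ctrl.camera(n); cv2.imwrite(f'pics/{f}.png',p[:,:,::-1]); np.save(f'pics/{f}.npy',d); return p,d
def ray(n,px,z):
    "pixel -> world point on plane z (fixed cameras)"
    c=ctrl.camera_info(n);K=np.array(c['camera_matrix']);R=np.array(c['R']);t=np.array(c['t'])
    u=cv2.undistortPoints(np.array([[px]],float),K,np.array(c['D']))[0,0]
    o=-R.T@t; v=R.T@np.array([u[0],u[1],1]); return o+v*(z-o[2])/v[2]
E
python3 - <<'E'
from h import *
for n in('scene','top'):
    snap(n,n+'0'); c=ctrl.camera_info(n); print(n,np.round(-np.array(c['R']).T@np.array(c['t']),3))
o=ctrl.get_obs(); print(o)
E
```

```text
pics
scene [-0.006  0.725  1.027]
top [0.483 0.151 1.162]
{'time_s': 0.1, 'q': array([-1.32126541e+00,  1.81394762e-01,  1.60789298e+00,  8.74303973e-06,
        1.35378919e+00, -2.06286828e-01]), 'dq': array([-0.00091715, -0.00013095, -0.00130424, -0.00046968, -0.0010747 ,
       -0.0010495 ]), 'joint_efforts': array([ 5.14856288e-05, -4.45878875e+01, -3.52237558e+01, -4.30496402e-04,
        4.06004197e-03,  1.34182201e-05]), 'eef_pos': array([ 0.2530049 , -0.51575703,  0.19592202]), 'eef_rot': array([-7.42060799e-04,  9.74140941e-01,  2.25939985e-01, -1.17780837e-05]), 'wrist_force': array([-1.19940795,  0.23268512,  0.25544884]), 'torque': array([-0.02184335,  0.0120477 ,  0.02017928]), 'grasp_force': 0.0, 'opening': 1.000628943421078}
```

View pics/top0.png

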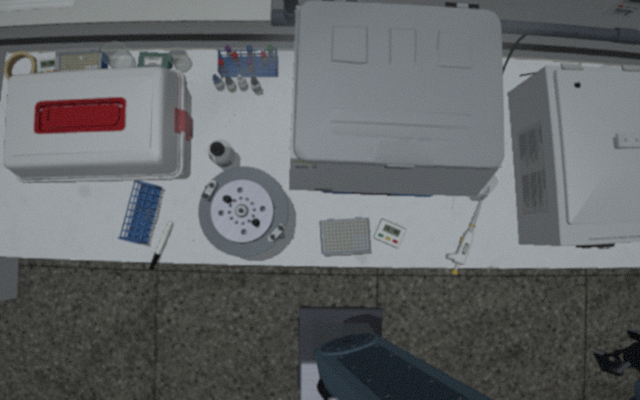

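View pics/scene0.png

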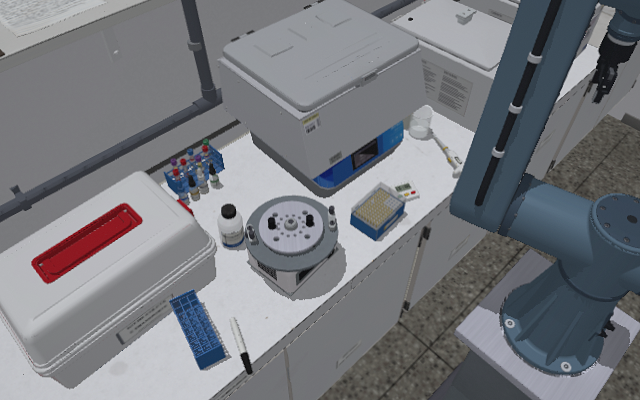

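The top view shows the mixer at about (243,211), with its latches near (210,187) and (278,233). I'll enlarge that area.

```bash
python3 - <<'E'
from h import *
p=cv2.imread('pics/top0.png')[160:260,190:300]
cv2.imwrite('pics/c1.png',cv2.resize(p,None,fx=6,fy=6,interpolation=cv2.INTER_CUBIC))
p=cv2.imread('pics/scene0.png')[185:295,235:355]
cv2.imwrite('pics/c2.png',cv2.resize(p,None,fx=5,fy=5,interpolation=cv2.INTER_CUBIC))
E
```

```text
(no output)
```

View pics/c1.png

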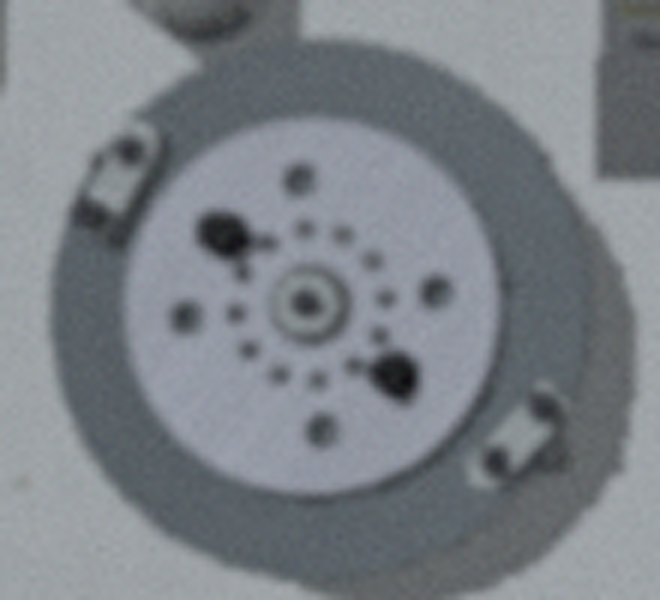

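View pics/c2.png

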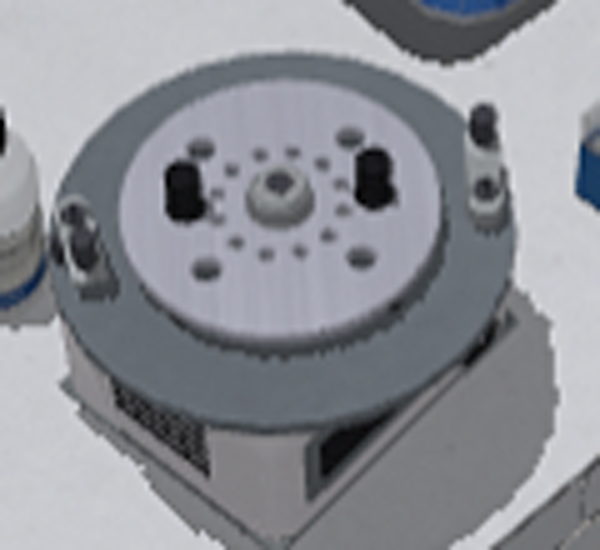

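The crop shows the hub at (310,303) and stud holes at (299,180), (436,291), (322,431) and (185,317). The front latch pivot is at (497,462) with its knob at (545,403). The back latch pivot is at (130,150) with its knob at (95,215).

```bash
python3 - <<'E'
from h import *
f=lambda x,y,z:ray('top',(190+(x-2.5)/6,160+(y-2.5)/6),z)
g=lambda x,y,z:ray('scene',(235+(x-2)/5,185+(y-2)/5),z)
H=[f(*a,.143)for a in[(299,180),(436,291),(322,431),(185,317)]]
H2=[g(*a,.143)for a in[(201,149),(350,138),(360,258),(206,268)]]
hub=f(310,303,.158);print('hub',hub,g(281,186,.158))
for h in(H,H2):
  C=np.mean(h,0);print('C',C)
  for x in h: d=(x-C)[:2];print(np.linalg.norm(d),np.degrees(np.arctan2(d[1],d[0])))
for n,k,pv,s in(('front',(545,403),(497,462),f),('back',(95,215),(130,150),f),('frontS',(484,112),(487,188),g),('backS',(82,230),(72,212),g)):
  K=s(*k,.1635);P=s(*pv,.1445);C=np.mean(H,0);a=(K-P)[:2];d=(P-C)[:2]
  ang=lambda v:np.degrees(np.arctan2(v[1],v[0]))
  print(n,'K',K,'P',P,np.linalg.norm(a),ang(a),'piv',np.linalg.norm(d),ang(d))
for k in((222,235),(395,375)):print('knob',f(*k,.169))
for k in((183,170),(374,157)):print('knobS',g(*k,.169))
print('head edges', f(52,310,.125),f(587,310,.125),f(310,38,.125),f(330,588,.125))
E
```

```text
hub [0.53301395 0.29972854 0.158     ] [0.52832025 0.30149142 0.158     ]
C [0.53317337 0.30180424 0.143     ]
0.047965598450042474 7.004704563879256
0.04828135637159789 -82.69233393227485
0.04835869113546679 -172.99938380335942
0.0482774274117079 96.84116578912528
C [0.53124067 0.30075441 0.143     ]
0.04764200148759134 6.9528755071788355
0.048079646401071194 -83.41173456714593
0.04782219419884317 -173.67745401202964
0.04755503149900024 96.37062051093908
front K [0.49727665 0.21014015 0.1635    ] P [0.47486711 0.22891874 0.1445    ] 0.029237354270101507 -39.96210473261729 piv 0.09333764233235221 -128.65878629903423
back K [0.56414195 0.38119123 0.1635    ] P [0.59095337 0.37297745 0.1445    ] 0.028041369965546334 162.9673397495371 piv 0.09167417176543054 50.92953692229815
frontS K [0.49386719 0.21001423 0.1635    ] P [0.47235    0.22868197 0.1445    ] 0.028486381313613772 -40.94403312316079 piv 0.09511229291349041 -129.75380831883479
backS K [0.56593111 0.38260821 0.1635    ] P [0.58943556 0.37209678 0.1445    ] 0.025747799887449463 155.90531855051537 piv 0.09003596546387452 51.32619832907685
knob [0.55714868 0.3318488  0.169     ]
knob [0.50640898 0.26568598 0.169     ]
knobS [0.55771708 0.3321611  0.169     ]
knobS [0.50558003 0.26644642 0.169     ]
head edges [0.52982605 0.40558806 0.125     ] [0.5341085  0.19698635 0.125     ] [0.63841574 0.30795828 0.125     ] [0.4248757  0.29368753 0.125     ]
```

Hub is at about (0.532, 0.301) and mixer yaw is about 6°. The plate's knob line is at about 52°, so it needs about 46° clockwise. The plan is to put the part-open fingers astride the hub and turn both knobs as a couple. First I'll travel there in two high moves.

>>> drive_tool(
  plan=[
    [[0.1, -0.12, -0.16, 0], [0.669, -0.808, -0.16, 0], [0.669, -0.808, -0.16, 0], [0.669, -0.808, -0.16, 0], [0.669, -0.808, -0.16, 0], [0.669, -0.808, -0.16, 0], [0.669, -0.808, -0.16, 0], [0.669, -0.808, -0.16, 0], [0.669, -0.808, -0.16, 0], [0.669, -0.808, -0.16, 0], [0.669, -0.808, -0.16, 0], [0.669, -0.808, -0.16, 0]],
  ],
  jaw=0.2,
)

```text
time_s: 1.1
eef_pos: [0.3516, -0.1051, 0.261]
eef_rot: [-0.0, 0.974, 0.228, 0.001]
wrist_force: [0.5, -0.9, -0.1]
opening: 0.798
grasp_force: 0.0
```

>>> drive_tool(
  plan=[
    [[0.669, -0.808, 0, 0.145], [0.669, -0.808, 0, 0.145], [0.669, -0.808, 0, 0.145], [0.669, -0.808, 0, 0.145], [0.669, -0.808, 0, 0.145], [0.669, -0.808, 0, 0.145], [0.669, -0.808, 0, 0.145], [0.669, -0.808, 0, 0.145], [0.669, -0.808, 0, 0.145], [0.669, -0.808, 0, 0.145], [0.669, -0.808, 0, 0.145], [0.669, -0.808, 0, 0.145]],
  ],
)

```text
time_s: 2.1
eef_pos: [0.4498, 0.3043, 0.259]
eef_rot: [-0.001, 1.0, 0.002, -0.001]
wrist_force: [-1.7, -0.9, 0.9]
opening: 0.798
grasp_force: 0.0
```

```bash
cat >> h.py <<'E'
def tool():
    o=ctrl.get_obs(); w,x,y,z=o['eef_rot']
    from scipy.spatial.transform import Rotation as Ro
    R=Ro.from_quat([x,y,z,w]).as_matrix(); return np.array(o['eef_pos']),R,o
def to(p,yang):
    "numbers (scaled) to take the TCP to p with finger line at world angle yang (deg)"
    P,R,o=tool(); s=R.T@(np.array(p)-P)/.4
    a=np.degrees(np.arctan2(R[1,1],R[0,1])); d=(a-yang+90)%180-90
    return np.round([*s,d/180],4)
def stat():
    P,R,o=tool(); print('t',o['time_s'],'P',P.round(4),'yang',np.degrees(np.arctan2(R[1,1],R[0,1])).round(2),'tilt',R[:,2].round(4),'F',np.round(o['wrist_force'],1),'T',np.round(o['torque'],2),'op',o['opening'],'q',np.round(o['q'],2))
E
python3 - <<'E'
from h import *
stat(); print(to((.532,.301,.25),90))
E
```

```text
t 2.1 P [0.4498 0.3043 0.259 ] yang -89.77 tilt [-0.0018  0.0014 -1.    ] F [-1.7 -0.9  0.9] T [ 0.02  0.02 -0.02] op 0.7984736635091797 q [0.37 0.06 1.61 0.   1.47 1.94]
[0.2054 0.0092 0.022  0.0013]
```

>>> drive_tool(
  plan=[
    [[0.2054, 0.009, 0.02, -0.577], [0.2054, 0.009, 0.02, -0.577], [0.2054, 0.009, 0.02, -0.577], [0.2054, 0.009, 0.02, -0.577], [0.2054, 0.009, 0.02, -0.577], [0.2054, 0.009, 0.02, -0.577], [0.2054, 0.009, 0.02, -0.577], [0.2054, 0.009, 0.02, -0.577], [0.2054, 0.009, 0.02, -0.577], [0.2054, 0.009, 0.02, -0.577], [0.2054, 0.009, 0.02, -0.577], [0.2054, 0.009, 0.02, -0.577]],
  ],
)

```text
time_s: 3.1
eef_pos: [0.5319, 0.2946, 0.2519]
eef_rot: [-0.0, 0.73, 0.684, -0.001]
wrist_force: [-0.1, -1.0, -0.4]
opening: 0.797
grasp_force: 0.0
```

>>> drive_tool(
  plan=[
    [[0, 0, 0, -0.1], [0, 0, 0, -0.1], [0, 0, 0, -0.1], [0, 0, 0, -0.1], [0, 0, 0, -0.1]],
  ],
)

```text
time_s: 3.52
eef_pos: [0.5317, 0.295, 0.2521]
eef_rot: [-0.0, 0.617, 0.787, -0.0]
wrist_force: [0.0, 0.4, 0.2]
opening: 0.797
grasp_force: 0.0
```

```bash
python3 - <<'E'
from h import *
stat(); print(to((.532,.301,.146),14)); p,d=snap('wrist','w1'); c=ctrl.camera_info('wrist');print(c)
E
```

```text
t 3.5167 P [0.5317 0.295  0.2521] yang 13.77 tilt [-9.e-04 -6.e-04 -1.e+00] F [0.  0.4 0.2] T [0.01 0.   0.02] op 0.7972973888004588 q [ 0.31  0.21  1.46 -0.    1.47  0.07]
[ 0.0145  0.0046  0.2652 -0.0013]
{'camera_matrix': array([[324.06080845,   0.        , 320.74992074],
       [  0.        , 324.06080845, 197.95064794],
       [  0.        ,   0.        ,   1.        ]]), 'D': array([-0.04138565,  0.        ,  0.        ,  0.        ,  0.        ]), 'T_tool_cam': array([[ 2.40096467e-04, -9.64901742e-01, -2.62611063e-01,
         6.66171162e-02],
       [ 9.99999276e-01,  5.41431389e-04, -1.07509484e-03,
         6.26293760e-04],
       [ 1.17954675e-03, -2.62610614e-01,  9.64901173e-01,
        -1.76936458e-01],
       [ 0.00000000e+00,  0.00000000e+00,  0.00000000e+00,
         1.00000000e+00]])}
```

View pics/w1.png

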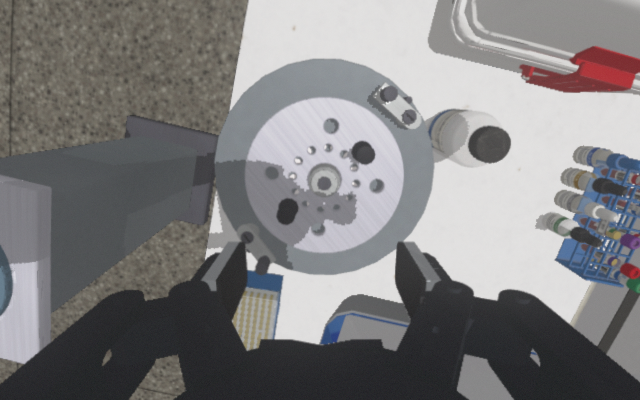

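The wrist view shows the hub at (324,182), plate knobs at (363,152) and (287,210), the back latch at (389,93) and (409,116), and the front latch at (248,237) and (263,265). I'll cross-check these positions.

```bash
cat >> h.py <<'E'
def wray(px,z,P,R):
    c=ctrl.camera_info('wrist');T=np.array(c['T_tool_cam'])
    u=cv2.undistortPoints(np.array([[px]],float),np.array(c['camera_matrix']),np.array(c['D']))[0,0]
    o=R@T[:3,3]+P; v=R@T[:3,:3]@np.array([u[0],u[1],1]); return (o+v*(z-o[2])/v[2]).round(4)
E
python3 - <<'E'
from h import *
P,R,o=tool();d=np.load('pics/w1.npy')
for n,px,z in(('hub',(324,182),.158),('h',(331,126),.143),('h',(377,186),.143),('h',(319,229),.143),('h',(272,173),.143),('k',(364,152),.169),('k',(288,205),.169),('bA',(389,93),.1635),('bB',(409,116),.1445),('bA',(389,93),.1445),('bB',(409,116),.1635),('fA',(248,237),.1445),('fB',(263,265),.1635)):
  print(n,wray(px,z,P,R),d[px[1],px[0]])
E
```

```text
hub [0.5329 0.3027 0.158 ] 0.27693298
h [0.5278 0.349  0.143 ] 0.29708058
h [0.5814 0.3074 0.143 ] 0.3133893
h [0.5402 0.2545 0.143 ] 0.32343116
h [0.4865 0.2964 0.143 ] 0.30985332
k [0.5575 0.3366 0.169 ] 0.25908577
k [0.5077 0.2787 0.169 ] 0.27726513
bA [0.5649 0.3855 0.1635] 0.253226
bB [0.5905 0.3733 0.1445] 0.27636465
bA [0.5684 0.3873 0.1445] 0.253226
bB [0.5855 0.3725 0.1635] 0.27636465
fA [0.4769 0.2312 0.1445] 0.305455
fB [0.4976 0.2163 0.1635] 0.2930915
```

>>> drive_tool(
  plan=[
    [[0.0163, 0.0073, 0.05, 0], [0.0163, 0.0073, 0.1, 0], [0.0163, 0.0073, 0.15, 0], [0.0163, 0.0073, 0.18, 0], [0.0163, 0.0073, 0.21, 0], [0.0163, 0.0073, 0.23, 0], [0.0163, 0.0073, 0.25, 0], [0.0163, 0.0073, 0.26, 0], [0.0163, 0.0073, 0.265, 0], [0.0163, 0.0073, 0.265, 0]],
  ],
)

```text
time_s: 4.4
eef_pos: [0.5327, 0.3032, 0.1468]
eef_rot: [0.0, 0.616, 0.788, 0.0]
wrist_force: [0.2, -0.6, 0.7]
opening: 0.8
grasp_force: 0.0
```

>>> drive_tool(
  plan=[
    [[0, 0, 0, -0.015], [0, 0, 0, -0.03], [0, 0, 0, -0.045], [0, 0, 0, -0.06], [0, 0, 0, -0.075], [0, 0, 0, -0.09], [0, 0, 0, -0.105], [0, 0, 0, -0.12], [0, 0, 0, -0.135], [0, 0, 0, -0.15], [0, 0, 0, -0.15]],
  ],
)

```text
time_s: 5.32
eef_pos: [0.5332, 0.3034, 0.1477]
eef_rot: [0.001, 0.414, 0.91, 0.001]
wrist_force: [0.3, -0.5, 0.3]
opening: 0.793
grasp_force: 0.0
```

```bash
python3 - <<'E'
from h import *
stat(); p,d=snap('scene','s2')
cv2.imwrite('pics/c3.png',cv2.resize(cv2.imread('pics/s2.png')[165:295,215:365],None,fx=5,fy=4.6))
E
```

```text
t 5.3167 P [0.5332 0.3034 0.1477] yang 41.05 tilt [ 1.6e-03  5.0e-04 -1.0e+00] F [ 0.3 -0.5  0.3] T [-0.   -0.02 -0.03] op 0.7929578393264781 q [ 0.32  0.31  1.55  0.    1.28 -0.39]
```

View pics/c3.png

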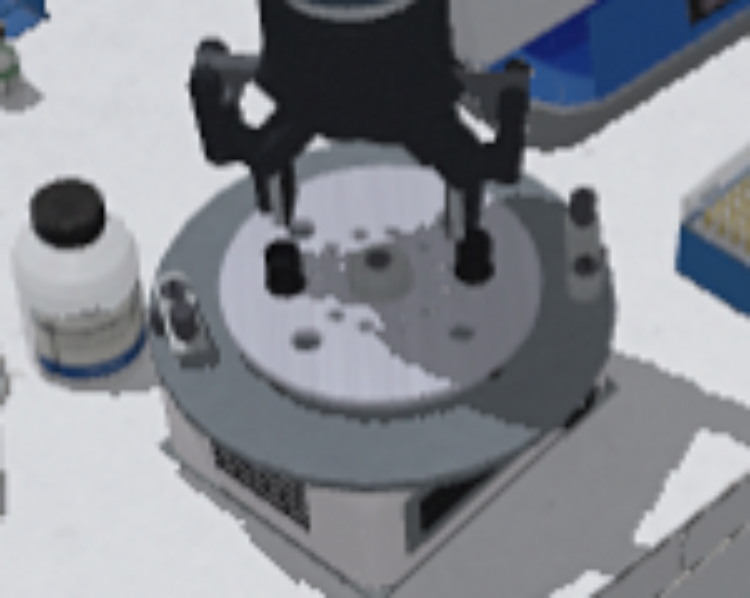

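```bash
python3 - <<'E'
from h import *
d=np.load('pics/s2.npy');c=ctrl.camera_info('scene');K=np.array(c['camera_matrix']);R=np.array(c['R']);t=np.array(c['t'])
def w(cx,cy):
    px=(215+cx/5,165+cy/4.6);z=d[int(round(px[1])),int(round(px[0]))]
    u=cv2.undistortPoints(np.array([[px]],float),K,np.array(c['D']))[0,0]
    return (R.T@(np.array([u[0]*z,u[1]*z,z])-t)).round(4)
for q in[(290,180),(290,200),(290,210),(288,220),(285,245),(285,255),(285,275),(455,180),(455,210),(455,225),(470,200),(470,220),(473,237),(473,255),(378,260)]:print(q,w(*q))
E
```

```text
(290, 180) [0.5598 0.3218 0.208 ]
(290, 200) [0.5564 0.3255 0.1994]
(290, 210) [0.5553 0.3269 0.1942]
(288, 220) [0.5881 0.3053 0.1391]
(285, 245) [0.5568 0.3306 0.1696]
(285, 255) [0.5518 0.3347 0.1702]
(285, 275) [0.5504 0.337  0.158 ]
(455, 180) [0.4938 0.2857 0.2356]
(455, 210) [0.4929 0.287  0.2161]
(455, 225) [0.496  0.2846 0.2005]
(470, 200) [0.4909 0.2803 0.2194]
(470, 220) [0.4915 0.28   0.2041]
(473, 237) [0.5032 0.268  0.1707]
(473, 255) [0.4988 0.2722 0.1645]
(378, 260) [0.5275 0.3026 0.1608]
```

```bash
python3 - <<'E'
from h import *
d=np.load('pics/s2.npy');c=ctrl.camera_info('scene');K=np.array(c['camera_matrix']);R=np.array(c['R']);t=np.array(c['t'])
for r in range(204,222):
  s=''
  for col in list(range(264,278))+[-1]+list(range(300,316)):
    if col<0: s+=' | ';continue
    z=d[r,col];u=cv2.undistortPoints(np.array([[(col,r)]],float),K,np.array(c['D']))[0,0]
    s+='%4d'%round(1000*(R.T@(np.array([u[0]*z,u[1]*z,z])-t))[2])
  print(r,s)
E
```

```text
204  127 123 219 221 219 226 223 225 219 208 126 147 141 144 |  140 141 141 143 237 238 236 236 237 237 235 229 230 235 240 243
205  128 128 216 217 216 222 224 223 218 204 143 141 143 142 |  145 145 142 140 228 237 233 238 238 231 237 229 123 126 124 235
206  124 129 214 213 211 217 218 219 214 204 145 146 143 140 |  141 143 141 141 226 228 230 233 235 234 227 209 124 125 126 124
207  123 126 209 212 207 213 213 216 210 201 146 146 145 144 |  145 143 141 143 228 225 227 219 222 219 222 209 141 122 125 124
208  127 125 204 206 208 212 214 213 210 200 144 140 145 144 |  145 145 143 144 221 223 222 221 217 220 220 206 143 141 121 127
209  123 123 121 206 205 213 209 208 207 198 145 145 146 147 |  144 145 143 141 219 220 220 216 217 214 217 205 142 145 142 126
210  126 126 144 198 199 205 205 206 207 194 143 141 143 143 |  143 142 143 141 214 218 216 214 209 210 213 142 140 142 145 142
211  122 146 144 146 143 143 200 203 202 194 147 144 143 142 |  143 143 142 144 211 212 216 213 208 208 209 141 142 139 143 142
212  144 147 144 144 148 145 198 196 200 143 140 140 142 145 |  146 143 139 
[... 503 characters left out ...]
 145 145 144 143 193 192 197 169 170 169 171 170 146 143 144
217  144 145 147 143 148 168 169 170 171 170 144 146 146 142 |  142 147 142 144 145 143 168 170 170 167 170 169 172 144 141 145
218  147 144 145 146 171 169 167 172 170 172 171 146 145 142 |  142 142 143 144 142 144 169 169 170 170 170 171 169 144 143 143
219  144 144 144 147 170 171 172 171 173 171 168 144 148 143 |  148 142 144 145 145 142 162 166 167 171 170 166 164 145 143 143
220  143 144 143 143 169 166 171 174 171 167 168 144 144 142 |  146 148 143 144 142 145 157 163 163 165 165 161 158 142 146 142
221  143 144 144 142 168 170 170 172 171 171 168 142 144 144 |  144 144 136 139 140 143 155 163 163 165 162 159 160 147 142 144
```

```bash
python3 - <<'E'
from h import *
d=np.load('pics/w1.npy');c=ctrl.camera_info('wrist');T=np.array(c['T_tool_cam'])
v,u=np.mgrid[0:400,0:640];p=np.stack([u,v],-1).reshape(-1,1,2).astype(float)
n=cv2.undistortPoints(p,np.array(c['camera_matrix']),np.array(c['D'])).reshape(400,640,2)
X=np.concatenate([n*d[...,None],d[...,None]],-1)@T[:3,:3].T+T[:3,3]
m=(d>0)&(X[...,2]<.03)&(abs(X[...,1])<.06)&(v>230)
for lo in np.arange(-.1,.03,.01):
  k=m&(X[...,2]>=lo)&(X[...,2]<lo+.01)
  if k.sum(): print(round(lo,3),k.sum(),X[k].min(0).round(3),X[k].max(0).round(3))
stat()
E
```

```text
-0.1 8555 [-0.013 -0.06  -0.1  ] [ 0.014  0.06  -0.09 ]
-0.09 1755 [-0.012 -0.06  -0.09 ] [ 0.014  0.06  -0.08 ]
-0.08 1545 [-0.01  -0.047 -0.08 ] [ 0.012  0.048 -0.07 ]
-0.07 1486 [-0.012 -0.048 -0.07 ] [ 0.012  0.048 -0.06 ]
-0.06 1163 [-0.012 -0.048 -0.06 ] [ 0.012  0.048 -0.05 ]
-0.05 553 [-0.011 -0.045 -0.05 ] [ 0.012  0.047 -0.041]
t 5.3667 P [0.5331 0.3033 0.1476] yang 40.91 tilt [ 1.4e-03  5.0e-04 -1.0e+00] F [0.3 0.2 0.3] T [ 0.02 -0.07  0.03] op 0.8045152181743559 q [ 0.32  0.31  1.55 -0.    1.28 -0.39]
```

Both cameras put the fingertips about 41 mm behind the reported TCP, so they are still above the knobs and the plate hasn't moved. I'll roll back, go 36 mm lower, then turn.

>>> drive_tool(
  plan=[
    [[0, 0, 0, 0.035], [0, 0, 0, 0.07], [0, 0, 0, 0.105], [0, 0, 0, 0.14], [0, 0, 0, 0.15], [0, 0, 0.02, 0.15], [0, 0, 0.04, 0.15], [0, 0, 0.06, 0.15], [0, 0, 0.075, 0.15], [0, 0, 0.085, 0.15], [0, 0, 0.09, 0.15], [0, 0, 0.09, 0.15]],
  ],
)

```text
time_s: 6.37
eef_pos: [0.5322, 0.303, 0.1098]
eef_rot: [-0.0, 0.616, 0.788, -0.001]
wrist_force: [-0.3, 0.6, -0.7]
opening: 0.802
grasp_force: 0.0
```

>>> drive_tool(
  plan=[
    [[0, 0, 0, -0.015], [0, 0, 0, -0.03], [0, 0, 0, -0.045], [0, 0, 0, -0.06], [0, 0, 0, -0.075], [0, 0, 0, -0.09], [0, 0, 0, -0.105], [0, 0, 0, -0.12], [0, 0, 0, -0.135], [0, 0, 0, -0.15], [0, 0, 0, -0.15]],
  ],
)

```text
time_s: 7.28
eef_pos: [0.5331, 0.3027, 0.1111]
eef_rot: [0.0, 0.414, 0.91, 0.0]
wrist_force: [0.5, -1.2, 0.8]
opening: 0.8
grasp_force: 0.5
```

```bash
python3 - <<'E'
from h import *
stat()
E
```

```text
t 7.2833 P [0.5331 0.3027 0.1111] yang 41.04 tilt [ 8.e-04 -4.e-04 -1.e+00] F [ 0.5 -1.2  0.8] T [-0.18 -0.03 -0.  ] op 0.7995448146981761 q [ 0.32  0.35  1.58 -0.    1.21 -0.39]
```

>>> drive_tool(
  plan=[
    [[0, 0, 0, -0.012], [0, 0, 0, -0.024], [0, 0, 0, -0.036], [0, 0, 0, -0.048], [0, 0, 0, -0.06], [0, 0, 0, -0.072], [0, 0, 0, -0.084], [0, 0, 0, -0.096], [0, 0, 0, -0.108], [0, 0, 0, -0.12], [0, 0, 0, -0.12]],
  ],
)

```text
time_s: 8.2
eef_pos: [0.5328, 0.3033, 0.111]
eef_rot: [0.0, 0.237, 0.971, 0.0]
wrist_force: [0.4, 0.1, -0.9]
opening: 0.8
grasp_force: 0.0
```

```bash
cat >> h.py <<'E'
def heights(n='scene',z0=.120,z1=.150,r=(.052,.068),c=(.5325,.302)):
    "median height of the plate's rim ring in a fixed camera's depth"
    p,d=ctrl.camera(n);k=ctrl.camera_info(n);R=np.array(k['R']);t=np.array(k['t'])
    v,u=np.mgrid[0:400,0:640];q=np.stack([u,v],-1).reshape(-1,1,2).astype(float)
    m=cv2.undistortPoints(q,np.array(k['camera_matrix']),np.array(k['D'])).reshape(400,640,2)
    X=(np.concatenate([m*d[...,None],d[...,None]],-1)-t)@R
    g=np.hypot(X[...,0]-c[0],X[...,1]-c[1]);s=(d>0)&(g>r[0])&(g<r[1])&(X[...,2]>z0)&(X[...,2]<z1)
    return np.median(X[s][:,2]).round(4),s.sum(),p
E
python3 - <<'E'
from h import *
stat();print(heights()[:2],heights('top')[:2])
E
```

```text
t 8.2 P [0.5328 0.3033 0.111 ] yang 62.56 tilt [ 5.e-04  3.e-04 -1.e+00] F [ 0.4  0.1 -0.9] T [-0.   -0.02 -0.01] op 0.8003872657373603 q [ 0.32  0.35  1.58  0.    1.21 -0.77]
(np.float64(0.1435), np.int64(711)) (np.float64(0.1436), np.int64(519))
```

Still high at 143.5 mm. I'll continue more slowly.

>>> drive_tool(
  plan=[
    [[0, 0, 0, -0.004], [0, 0, 0, -0.008], [0, 0, 0, -0.012], [0, 0, 0, -0.016], [0, 0, 0, -0.02], [0, 0, 0, -0.024], [0, 0, 0, -0.028], [0, 0, 0, -0.032], [0, 0, 0, -0.036], [0, 0, 0, -0.04], [0, 0, 0, -0.044], [0, 0, 0, -0.044]],
  ],
)

```text
time_s: 9.3
eef_pos: [0.5326, 0.3028, 0.1108]
eef_rot: [0.0, 0.169, 0.986, -0.0]
wrist_force: [0.9, -1.8, 0.5]
opening: 0.805
grasp_force: 2.3
```

```bash
python3 - <<'E'
from h import *
stat();print(heights()[:2],heights('top')[:2])
E
```

```text
t 9.3 P [0.5326 0.3028 0.1108] yang 70.52 tilt [-0.e+00 -5.e-04 -1.e+00] F [ 0.9 -1.8  0.5] T [-0.37 -0.22 -0.2 ] op 0.8050866830917582 q [ 0.32  0.35  1.58 -0.    1.21 -0.91]
(np.float64(0.1359), np.int64(702)) (np.float64(0.1356), np.int64(509))
```

The plate has dropped: its top is now at 135.7 mm, 8 mm lower. I'll back off, lift, and go over the front latch knob.

>>> drive_tool(
  plan=[
    [[0, 0, 0, 0.02], [0, 0, 0, 0.025], [0, 0, -0.05, 0.025], [0, 0, -0.1, 0.025], [0, 0, -0.15, 0.025], [0, 0, -0.17, 0.025], [0, 0, -0.17, 0.025]],
  ],
  jaw=0.2,
)

```text
time_s: 9.98
eef_pos: [0.5337, 0.304, 0.1811]
eef_rot: [0.002, 0.208, 0.978, 0.001]
wrist_force: [1.0, 0.8, 0.0]
opening: 0.801
grasp_force: 0.0
```

```bash
python3 - <<'E'
from h import *
stat();print(heights()[:2],heights('top')[:2]); print(to((.4962,.2125,.18),49.5))
E
```

```text
t 9.9833 P [0.5337 0.304  0.1811] yang 66.04 tilt [ 0.0038  0.0017 -1.    ] F [1.  0.8 0. ] T [0.   0.01 0.03] op 0.80129028080308 q [ 0.32  0.28  1.52  0.    1.34 -0.83]
(np.float64(0.136), np.int64(898)) (np.float64(0.1357), np.int64(565))
[-0.0103 -0.2437 -0.0051  0.0917]
```

>>> drive_tool(
  plan=[
    [[-0.01, -0.08, -0.005, 0.03], [-0.01, -0.16, -0.005, 0.06], [-0.01, -0.22, -0.005, 0.09], [-0.01, -0.2435, -0.005, 0.0915], [-0.01, -0.2435, -0.005, 0.0915], [-0.01, -0.2435, -0.005, 0.0915], [-0.01, -0.2435, -0.005, 0.0915]],
  ],
  jaw=0.65,
)

```text
time_s: 10.67
eef_pos: [0.4969, 0.2133, 0.1803]
eef_rot: [-0.0, 0.345, 0.939, 0.0]
wrist_force: [1.0, -0.1, -0.2]
opening: 0.348
grasp_force: 0.0
```

```bash
python3 - <<'E'
from h import *
stat();P,R,o=tool();p,d=snap('wrist','w3');c=ctrl.camera_info('wrist');T=np.array(c['T_tool_cam'])
v,u=np.mgrid[0:400,0:640];q=np.stack([u,v],-1).reshape(-1,1,2).astype(float)
n=cv2.undistortPoints(q,np.array(c['camera_matrix']),np.array(c['D'])).reshape(400,640,2)
X=np.concatenate([n*d[...,None],d[...,None]],-1)@T[:3,:3].T+T[:3,3]
m=(d>0)&(abs(X[...,1])<.045)&(abs(X[...,0])<.014)
for lo in np.arange(-.08,.05,.005):
  k=m&(X[...,2]>=lo)&(X[...,2]<lo+.005)
  if k.sum(): print(round(lo,3),k.sum(),X[k].min(0).round(3),X[k].max(0).round(3))
W=X@R.T+P; k=(d>0)&(W[...,2]>.155)&(W[...,2]<.168)&(np.hypot(W[...,0]-.496,W[...,1]-.2125)<.025)
print('knob top',k.sum(),W[k].mean(0),np.median(W[k],0))
E
```

```text
t 10.6667 P [0.4969 0.2133 0.1803] yang 49.61 tilt [-2.e-04  5.e-04 -1.e+00] F [ 1.  -0.1 -0.2] T [-0.01 -0.02  0.04] op 0.3480189740916024 q [ 0.19  0.12  1.71  0.    1.31 -0.68]
-0.08 741 [-0.011 -0.041 -0.08 ] [ 0.014  0.045 -0.075]
-0.075 930 [-0.012 -0.031 -0.075] [ 0.012  0.032 -0.07 ]
-0.07 412 [-0.012 -0.028 -0.07 ] [ 0.012  0.028 -0.065]
-0.065 501 [-0.011 -0.028 -0.065] [ 0.012  0.029 -0.06 ]
-0.06 467 [-0.011 -0.028 -0.06 ] [ 0.011  0.029 -0.055]
-0.055 428 [-0.011 -0.028 -0.055] [ 0.012  0.029 -0.05 ]
-0.05 391 [-0.011 -0.028 -0.05 ] [ 0.012  0.029 -0.045]
-0.045 299 [-0.011 -0.027 -0.045] [ 0.012  0.029 -0.04 ]
-0.04 113 [-0.011 -0.021 -0.04 ] [ 0.011  0.022 -0.035]
-0.035 8 [-0.002 -0.015 -0.035] [ 0.003  0.015 -0.034]
0.015 265 [-0.006 -0.008  0.016] [0.005 0.003 0.02 ]
0.02 38 [ 0.    -0.008  0.02 ] [0.005 0.003 0.025]
0.025 39 [-0.    -0.008  0.025] [0.005 0.003 0.03 ]
0.03 25 [ 0.001 -0.008  0.03 ] [0.005 0.003 0.033]
0.035 388 [-0.007 -0.01   0.037] [0.014 0.006 0.04 ]
0.04 176 [-0.013 -0.01   0.04 ] [0.014 0.045 0.045]
0.045 932 [-0.014  0.02   0.045] [0.014 0.045 0.048]
knob top 307 [0.49528872 0.21181518 0.16232387] [0.4952916  0.21198965 0.16292818]
```

View pics/w3.png

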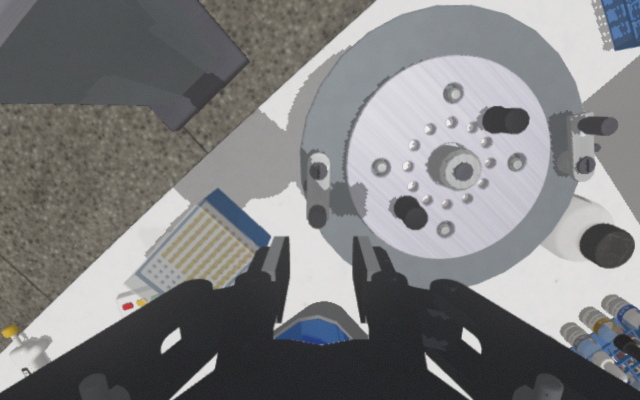

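The plate is home, with the studs visible in its holes. The front latch knob is at (0.4953, 0.2120), between the fingers. I'll descend and narrow the jaws into a cage.

>>> drive_tool(
  plan=[
    [[0, -0.005, 0.04, 0], [0, -0.005, 0.08, 0], [0, -0.005, 0.12, 0], [0, -0.005, 0.15, 0], [0, -0.005, 0.167, 0], [0, -0.005, 0.167, 0]],
  ],
)

```text
time_s: 11.22
eef_pos: [0.4942, 0.2113, 0.112]
eef_rot: [-0.001, 0.346, 0.938, -0.001]
wrist_force: [-1.0, -0.4, 0.4]
opening: 0.349
grasp_force: 0.0
```

>>> drive_tool(
  plan=[
    [[0, 0, 0, 0], [0, 0, 0, 0], [0, 0, 0, 0], [0, 0, 0, 0]],
  ],
  jaw=0.8,
)

```text
time_s: 11.55
eef_pos: [0.4959, 0.2112, 0.1148]
eef_rot: [0.001, 0.346, 0.938, 0.0]
wrist_force: [0.5, 0.7, -0.0]
opening: 0.196
grasp_force: 0.0
```

```bash
python3 - <<'E'
from h import *
stat()
f=np.arange(7,85,7.);a=np.radians(f);print(np.c_[.07*(1-np.cos(a)),.07*np.sin(a),0*a,-f/180].round(4).tolist())
E
```

```text
t 11.55 P [0.4959 0.2112 0.1148] yang 49.51 tilt [ 1.6e-03  3.0e-04 -1.0e+00] F [ 0.5  0.7 -0. ] T [-0.    0.02  0.01] op 0.19644257678900479 q [ 0.18  0.19  1.77  0.    1.18 -0.68]
[[0.0005, 0.0085, 0.0, -0.0389], [0.0021, 0.0169, 0.0, -0.0778], [0.0046, 0.0251, 0.0, -0.1167], [0.0082, 0.0329, 0.0, -0.1556], [0.0127, 0.0402, 0.0, -0.1944], [0.018, 0.0468, 0.0, -0.2333], [0.0241, 0.0528, 0.0, -0.2722], [0.0309, 0.058, 0.0, -0.3111], [0.0382, 0.0624, 0.0, -0.35], [0.0461, 0.0658, 0.0, -0.3889], [0.0543, 0.0682, 0.0, -0.4278], [0.0627, 0.0696, 0.0, -0.4667]]
```

>>> drive_tool(
  plan=[
    [[0.0005, 0.0085, 0, -0.035], [0.002, 0.017, 0, -0.07], [0.0045, 0.025, 0, -0.105], [0.008, 0.033, 0, -0.14], [0.0125, 0.04, 0, -0.175], [0.018, 0.047, 0, -0.21], [0.024, 0.053, 0, -0.245], [0.031, 0.058, 0, -0.28], [0.038, 0.0625, 0, -0.315], [0.046, 0.066, 0, -0.35], [0.054, 0.068, 0, -0.385], [0.062, 0.0695, 0, -0.42]],
  ],
)

```text
time_s: 12.55
eef_pos: [0.4962, 0.248, 0.1148]
eef_rot: [0.002, -0.304, 0.953, -0.001]
wrist_force: [4.0, -1.2, -0.4]
opening: 0.202
grasp_force: 1.7
```

```bash
python3 - <<'E'
from h import *
stat(); P,R,o=tool()
d=(P-np.array([.4746,.2305,0]))[:2]; print(np.linalg.norm(d),np.degrees(np.arctan2(d[1],d[0])))
# shifts to bar angles around pivot
for b in(48,52,56,60):
  print(b,to((.4746+.028*np.cos(np.radians(b)),.2305+.028*np.sin(np.radians(b)),P[2]),141))
E
```

```text
t 12.55 P [0.4962 0.248  0.1148] yang 125.4 tilt [ 3.7e-03 -1.0e-04 -1.0e+00] F [ 4.  -1.2 -0.4] T [-0.18 -0.62  0.08] op 0.20231962605703122 q [ 0.25  0.22  1.73 -0.    1.18 -1.94]
0.027788345716951705 39.075702882392086
48 [ 0.001   0.0108 -0.     -0.0867]
52 [ 0.0022  0.0155 -0.     -0.0867]
56 [ 0.0038  0.0202 -0.0001 -0.0867]
60 [ 0.0057  0.0247 -0.0001 -0.0867]
```

>>> drive_tool(
  plan=[
    [[0.0005, 0.005, 0, -0.03], [0.001, 0.0105, 0, -0.06], [0.0015, 0.013, 0, -0.085], [0.002, 0.0155, 0, -0.085], [0.003, 0.018, 0, -0.085], [0.003, 0.018, 0, -0.085]],
  ],
)

```text
time_s: 13.05
eef_pos: [0.4908, 0.253, 0.1147]
eef_rot: [0.001, -0.425, 0.905, -0.001]
wrist_force: [3.9, -3.4, -0.6]
opening: 0.202
grasp_force: 2.5
```

>>> drive_tool(
  plan=[
    [[0.0002, 0.0015, 0, 0], [0.0004, 0.003, 0, 0], [0.0006, 0.0045, 0, 0], [0.0006, 0.0045, 0, 0]],
  ],
)

```text
time_s: 13.38
eef_pos: [0.4906, 0.2531, 0.1148]
eef_rot: [0.002, -0.424, 0.905, -0.002]
wrist_force: [8.5, -7.3, -2.2]
opening: 0.207
grasp_force: 5.1
```

```bash
python3 - <<'E'
from h import *
stat(); P,R,o=tool()
d=(P-np.array([.4746,.2305,0]))[:2]; print(np.linalg.norm(d),np.degrees(np.arctan2(d[1],d[0])))
E
```

```text
t 13.3833 P [0.4906 0.2531 0.1148] yang 140.22 tilt [ 0.0057 -0.0016 -1.    ] F [ 8.5 -7.3 -2.2] T [-0.99 -1.4  -0.03] op 0.2067307246657991 q [ 0.26  0.22  1.74 -0.    1.18 -2.18]
0.027718369120488206 54.70687653750401
```

The stop shows a firm 11 N reaction. I'll centre the cage, lift, and go to the back latch.

>>> drive_tool(
  plan=[
    [[0, -0.009, 0, 0], [0, -0.009, 0, 0], [0, -0.009, -0.04, 0], [0, -0.009, -0.09, 0], [0, -0.009, -0.15, 0], [0, -0.009, -0.17, 0], [0, -0.009, -0.17, 0]],
  ],
)

```text
time_s: 13.97
eef_pos: [0.492, 0.2529, 0.1844]
eef_rot: [0.002, -0.426, 0.905, -0.0]
wrist_force: [0.7, -0.7, 0.1]
opening: 0.195
grasp_force: 0.0
```

```bash
python3 - <<'E'
from h import *
stat(); print(to((.5645,.3835,.18),68))
E
```

```text
t 13.9667 P [0.492  0.2529 0.1844] yang 140.37 tilt [ 0.0045  0.0017 -1.    ] F [ 0.7 -0.7  0.1] T [-0.    0.04  0.03] op 0.19523632799947158 q [ 0.26  0.14  1.68  0.    1.32 -2.19]
[-0.367   0.0686  0.0124  0.4021]
```

>>> drive_tool(
  plan=[
    [[-0.09, 0.017, 0.012, 0.035], [-0.18, 0.034, 0.012, 0.07], [-0.27, 0.051, 0.012, 0.105], [-0.34, 0.064, 0.012, 0.14], [-0.367, 0.0686, 0.012, 0.175], [-0.367, 0.0686, 0.012, 0.21], [-0.367, 0.0686, 0.012, 0.245], [-0.367, 0.0686, 0.012, 0.28], [-0.367, 0.0686, 0.012, 0.315], [-0.367, 0.0686, 0.012, 0.35], [-0.367, 0.0686, 0.012, 0.385], [-0.367, 0.0686, 0.012, 0.402]],
  ],
  jaw=0.65,
)

```text
time_s: 14.97
eef_pos: [0.5618, 0.3826, 0.1747]
eef_rot: [-0.001, 0.193, 0.981, -0.001]
wrist_force: [-1.3, -0.8, 0.2]
opening: 0.349
grasp_force: 0.0
```

>>> drive_tool(
  plan=[
    [[0, 0, 0, 0], [0, 0, 0, 0]],
  ],
)

```text
time_s: 15.13
eef_pos: [0.5621, 0.3826, 0.1753]
eef_rot: [-0.001, 0.19, 0.982, -0.001]
wrist_force: [0.6, 0.6, -0.2]
opening: 0.352
grasp_force: 0.0
```

```bash
python3 - <<'E'
from h import *
stat();P,R,o=tool();p,d=snap('wrist','w4');c=ctrl.camera_info('wrist');T=np.array(c['T_tool_cam'])
v,u=np.mgrid[0:400,0:640];q=np.stack([u,v],-1).reshape(-1,1,2).astype(float)
n=cv2.undistortPoints(q,np.array(c['camera_matrix']),np.array(c['D'])).reshape(400,640,2)
X=np.concatenate([n*d[...,None],d[...,None]],-1)@T[:3,:3].T+T[:3,3]
W=X@R.T+P
for z0,z1,r in((.16,.168,.025),(.143,.15,.012)):
  c0=(.5645,.3835) if r>.02 else (.5904,.3735)
  k=(d>0)&(W[...,2]>z0)&(W[...,2]<z1)&(np.hypot(W[...,0]-c0[0],W[...,1]-c0[1])<r)
  print(k.sum(),np.median(W[k],0),np.ptp(W[k],0) if k.any() else'')
  print('tool',np.median(X[k],0))
E
```

```text
t 15.1333 P [0.5621 0.3826 0.1753] yang 68.15 tilt [-2.3e-03 -8.0e-04 -1.0e+00] F [ 0.6  0.6 -0.2] T [ 0.03 -0.02  0.04] op 0.3522953528552393 q [ 0.42  0.43  1.34  0.    1.38 -0.77]
276 [0.565219   0.38553732 0.16288487] [0.0118968  0.01187766 0.00436978]
tool [-0.00179646  0.00370184  0.01244439]
209 [0.59047572 0.37294902 0.1440167 ] [0.01232892 0.01137684 0.00280964]
tool [-0.02994978  0.0019822   0.03126025]
```

View pics/w4.png

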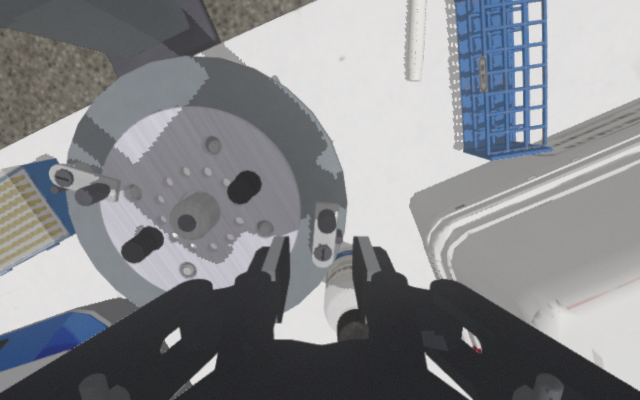

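Front latch is closed, with its nose at (130,192) pointing at the hub. The back latch knob is at (0.5652, 0.3855), bar angle about 154°. I'll align, descend, and narrow the jaws.

>>> drive_tool(
  plan=[
    [[-0.0045, 0.009, 0.01, 0.025], [-0.0045, 0.009, 0.04, 0.025], [-0.0045, 0.009, 0.08, 0.025], [-0.0045, 0.009, 0.12, 0.025], [-0.0045, 0.009, 0.145, 0.025], [-0.0045, 0.009, 0.153, 0.025], [-0.0045, 0.009, 0.153, 0.025]],
  ],
)

```text
time_s: 15.77
eef_pos: [0.565, 0.385, 0.114]
eef_rot: [-0.001, 0.228, 0.974, -0.001]
wrist_force: [0.7, -0.7, -0.9]
opening: 0.348
grasp_force: 0.0
```

>>> drive_tool(
  plan=[
    [[0, 0, 0, 0], [0, 0, 0, 0], [0, 0, 0, 0], [0, 0, 0, 0]],
  ],
  jaw=0.8,
)

```text
time_s: 16.1
eef_pos: [0.5666, 0.3857, 0.117]
eef_rot: [0.001, 0.229, 0.974, 0.001]
wrist_force: [-0.3, -1.0, -0.3]
opening: 0.2
grasp_force: 0.0
```

>>> drive_tool(
  plan=[
    [[-0.0005, -0.0085, 0, -0.035], [-0.002, -0.017, 0, -0.07], [-0.0045, -0.025, 0, -0.105], [-0.008, -0.033, 0, -0.14], [-0.0125, -0.04, 0, -0.175], [-0.018, -0.047, 0, -0.21], [-0.024, -0.053, 0, -0.245], [-0.031, -0.058, 0, -0.28], [-0.038, -0.0625, 0, -0.315], [-0.038, -0.0625, 0, -0.335]],
  ],
)

```text
time_s: 16.93
eef_pos: [0.5683, 0.3565, 0.1166]
eef_rot: [0.0, -0.294, 0.956, 0.0]
wrist_force: [-0.2, 1.2, 0.6]
opening: 0.199
grasp_force: 0.8
```

```bash
python3 - <<'E'
from h import *
stat(); P,R,o=tool();v=np.array([.5903,.3731])
d=P[:2]-v; print(np.linalg.norm(d),np.degrees(np.arctan2(d[1],d[0]))%360)
for b in(228,232,236,240):
  print(b,to((v[0]+.028*np.cos(np.radians(b)),v[1]+.028*np.sin(np.radians(b)),P[2]),141))
E
```

```text
t 16.9333 P [0.5683 0.3565 0.1166] yang 124.18 tilt [-2.e-04  8.e-04 -1.e+00] F [-0.2  1.2  0.6] T [ 0.19  0.15 -0.02] op 0.19898732627472587 q [ 0.38  0.46  1.41  0.    1.27 -1.78]
0.02756257415132137 217.01362772013886
228 [-0.0008 -0.0133 -0.     -0.0934]
232 [-0.0022 -0.018  -0.     -0.0934]
236 [-0.0038 -0.0226 -0.     -0.0934]
240 [-0.0058 -0.0271 -0.     -0.0934]
```

>>> drive_tool(
  plan=[
    [[-0.0004, -0.006, 0, -0.035], [-0.0008, -0.012, 0, -0.07], [-0.0018, -0.0165, 0, -0.093], [-0.0028, -0.02, 0, -0.093], [-0.0035, -0.022, 0, -0.093], [-0.0035, -0.022, 0, -0.093]],
  ],
)

```text
time_s: 17.43
eef_pos: [0.5745, 0.3498, 0.1163]
eef_rot: [0.0, -0.426, 0.905, 0.0]
wrist_force: [-1.6, 1.1, 2.3]
opening: 0.2
grasp_force: 0.9
```

>>> drive_tool(
  plan=[
    [[0, -0.0015, 0, 0], [0, -0.003, 0, 0], [0, -0.0045, 0, 0], [0, -0.0045, 0, 0]],
  ],
)

```text
time_s: 17.77
eef_pos: [0.5755, 0.349, 0.116]
eef_rot: [-0.0, -0.427, 0.904, 0.0]
wrist_force: [-4.8, 2.5, 3.6]
opening: 0.202
grasp_force: 2.3
```

```bash
python3 - <<'E'
from h import *
stat(); P,R,o=tool();v=np.array([.5903,.3731])
d=P[:2]-v; print(np.linalg.norm(d),np.degrees(np.arctan2(d[1],d[0]))%360)
E
```

```text
t 17.7667 P [0.5755 0.349  0.116 ] yang 140.58 tilt [-9.e-04  5.e-04 -1.e+00] F [-4.8  2.5  3.6] T [0.35 0.81 0.01] op 0.20190019378556867 q [ 0.37  0.47  1.41  0.    1.27 -2.09]
0.028331471238948053 238.41415048455664
```

Force is just rising, at about 5 N. I'll press a little more to confirm the stop.

>>> drive_tool(
  plan=[
    [[0, -0.0015, 0, 0], [0, -0.003, 0, 0], [0, -0.0045, 0, 0], [0, -0.0045, 0, 0]],
  ],
)

```text
time_s: 18.1
eef_pos: [0.5756, 0.3488, 0.1159]
eef_rot: [-0.001, -0.427, 0.904, 0.001]
wrist_force: [-8.4, 4.9, 4.7]
opening: 0.202
grasp_force: 4.7
```

It is on its stop. I'll centre, lift well clear, retreat a little, and check.

>>> drive_tool(
  plan=[
    [[0, 0.011, 0, 0], [0, 0.011, 0, 0], [0, 0.011, -0.04, 0], [0, 0.011, -0.09, 0], [0, 0.011, -0.15, 0], [0, 0.011, -0.22, 0], [0, 0.011, -0.29, 0], [0, 0.011, -0.29, 0]],
  ],
)

```text
time_s: 18.77
eef_pos: [0.5778, 0.3509, 0.2395]
eef_rot: [0.006, -0.427, 0.904, -0.001]
wrist_force: [0.2, 0.2, 1.9]
opening: 0.2
grasp_force: 0.0
```

```bash
python3 - <<'E'
from h import *
stat(); print(to((.40,.25,.235),141))
E
```

```text
t 18.7667 P [0.5778 0.3509 0.2395] yang 140.55 tilt [ 0.0115  0.0033 -0.9999] F [0.2 0.2 1.9] T [-0.   -0.05  0.01] op 0.1999192778061882 q [ 0.37  0.36  1.29 -0.    1.47 -2.08]
[ 0.4774  0.1831  0.0052 -0.0025]
```

>>> drive_tool(
  plan=[
    [[0.1, 0.04, 0, 0], [0.2, 0.08, 0, 0], [0.3, 0.12, 0, 0], [0.4, 0.16, 0, 0], [0.477, 0.183, 0, 0], [0.477, 0.183, 0, 0], [0.477, 0.183, 0, 0], [0.477, 0.183, 0, 0]],
  ],
)

```text
time_s: 19.43
eef_pos: [0.3976, 0.2492, 0.2327]
eef_rot: [0.001, -0.427, 0.904, -0.0]
wrist_force: [1.2, 0.3, 0.3]
opening: 0.205
grasp_force: 0.0
```

```bash
python3 - <<'E'
from h import *
stat();print(heights('top')[:2]); snap('top','t5');snap('scene','s5')
a=cv2.resize(cv2.imread('pics/t5.png')[150:262,190:320],None,fx=4.4,fy=4.4,interpolation=2)
b=cv2.resize(cv2.imread('pics/s5.png')[185:300,215:375],None,fx=2.5,fy=2.5,interpolation=2)
h=max(a.shape[0],b.shape[0]);pad=lambda i:np.pad(i,((0,h-i.shape[0]),(0,0),(0,0)))
a=cv2.resize(a,(400,345));b=b[:288]
cv2.imwrite('pics/c5.png',np.hstack([a,np.pad(b,((0,345-b.shape[0]),(0,0),(0,0)))]))
E
```

```text
t 19.4333 P [0.3976 0.2492 0.2327] yang 140.54 tilt [ 3.e-03  4.e-04 -1.e+00] F [1.2 0.3 0.3] T [ 0.01 -0.04 -0.01] op 0.2045442674870183 q [ 0.31 -0.1   1.82 -0.    1.41 -2.15]
(np.float64(0.1357), np.int64(1086))
```

View pics/c5.png

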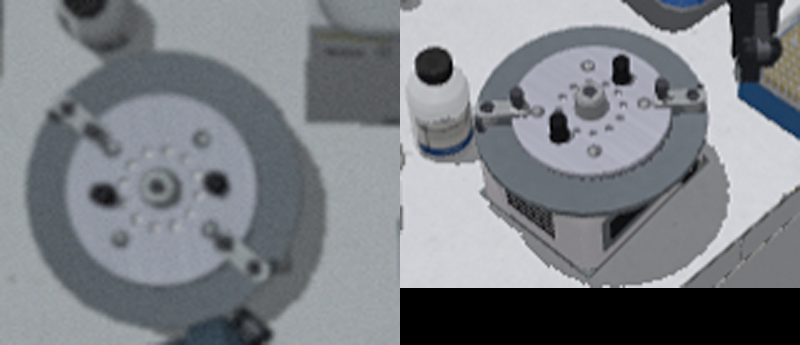

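Both latch bars lie over the rim on the line to the hub: (63,108)→(115,148) and (260,268)→(210,230), with the hub at (158,187). The plate is down and the bottle is standing. Handing in.

```bash
python3 -c "
from bench import ctrl
print(ctrl.hand_in())"
```

```text
the job is handed in; nothing more can be done
None
```

The retaining plate is fully home over the studs, both latches are closed onto their stops, and the job was handed in at about 19.5 s; the verdict was not shown.

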